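# Load the cap tester and shut its click tray

## Robot

A 6-joint arm with a two-finger parallel gripper is mounted at the origin on the work surface. World frame = base frame: x ahead of the robot, y to its left, z up, the work surface at z = 0. Lengths are in m, angles in rad, forces in N, time in s.
With the tool pointing down it reaches from about 0.275 to 0.875 m from the base axis. Payload 12.5 kg.
Tool frame: the origin (TCP) lies at the very end of the fingers, on their centre line; the grasp point (between the pads) lies 19 mm behind it; z points along the fingers, y is the line along which they close (so a half turn about z gives the same grasp; the last joint's range is limited). The gripper opens to 85 mm and grips with 20 to 120 N. Pads are 22 mm wide; open, the fingers measure 114 mm over their backs; the gripper's body (76 mm by 85 mm) begins 54 mm behind the grasp point. The pads swing forward as they close: fully open they stand 13 mm farther back than shut.
Start: joints at [-1.404, 0.351, 1.652, -0, 1.139, -0.085], TCP at [0.137, -0.533, 0.195] pointing down, gripper open.
Joint ranges: [-2.75, 2.75], [-0.79, 2.1], [0.01, 2.65], [-1.57, 4.71], [0.07, 3.14], [-2.87, 2.87]. Speed limits (rad/s): [2.22, 2.22, 2.79, 3.14, 3.14, 3.14].

## Interface

Orientations are given as a 3x3 rotation matrix whose columns are the frame's x, y, z axes.
In Python, from bench import manip gives the robot as it stands. Calls block until the motion is done:
- manip.move_ptp(position, orientation): joint-space move of the TCP to a pose.
- manip.move_l(position, attitude=None, max_speed=0.15): straight line of the TCP; attitude=None keeps the orientation; max_speed is the mean speed in m/s.
- manip.move_j(angles): joint-space move.
- manip.set_gripper(opening, effort=None): opening from 0.0 (shut) to 1.0 (fully open); effort is the grip in N (None keeps the last); returns when the fingers have stopped.
- manip.dwell(seconds).
- manip.inverse_kinematics(position, orientation): joint angles nearest the present ones, or None.
- manip.grab_frame(name): name is "scene" or "top" or "wrist"; returns (picture, depth): 420x560x3 uint8, red, green, blue; 420x560 float32, m along the optical axis (not along the pixel's ray), 0 where there is no reading.
- manip.get_calibration(name): a dict with "camera_matrix" (3x3 intrinsics, pixels), "R" (3x3) and "t" (3): a world point X has camera coordinates R X + t. Camera axes: x right, y down, z forward; pixel columns grow to the right and rows downward; lengths in m; the calibration is good to about 2 mm. The wrist camera is an equidistant fisheye: a pixel r from the principal point sees the ray r / f radians off the axis. A picture is of the moment at which its call begins: read the wrist's pose just before it. get_calibration takes no time and is no camera call; for the wrist camera it gives the pose at the moment of the call.
A pose or a line that the arm cannot do raises manip.Unreachable and nothing moves.
- manip.sign_off(): hands the job in; it is judged then, once.
Trained networks look in the newest picture that a camera, given by its name, has taken for a name from the list of things; names that differ only in an ending like _2 or _b are one class to them, and where a whole thing is asked for, a point or a joint stands for the part that bears it (a point fixed in the world has none). Each returns a list of dicts, best first, with "confidence" (0 to 1); they miss things now and then, are a little off and sometimes report something else, mostly with a low value. They report only what shows in the picture. A call takes as long as a camera call.
- manip.look_for(camera, name): "at" ([x, y, z] in m, in world coordinates, good to about 4 mm: the middle of the surface that is visible of it).
Readings, each from a call of its own:
- manip.current_time(): time.
- manip.current_qpos(): joint angles.
- manip.current_joint_vel(): joint speeds.
- manip.current_joint_torque(): joint torques, N m.
- manip.current_ee_pos(): TCP position.
- manip.current_tcp_rot(): TCP orientation.
- manip.current_force(): force on the tool from outside, world axes, zero at the start.
- manip.current_ft_torque(): the same for the moment, N m.
- manip.current_grip_width(): opening from 0.0 (shut) to 1.0 (fully open).
- manip.current_grip_force(): force on a finger pad.
Only numpy, scipy, OpenCV 4.12 (cv2) and the standard library are available. Lean on these libraries where they do the work, as an engineer would, in place of code of your own. Each camera call takes 0.05 s, during which the arm holds its last target. There are 200 camera calls.

## Task

Press the release button on top of the grey cap tester so that its tray pops right out, stand the square black cap from the grey mat in the tray's nest, and push the tray home by its front plate until it clicks and stays shut. Press and push gently, feeling for the stops, and leave the round cap and the flanged cap standing where they are.

Things in the scene. Friction and masses are not known exactly. Their poses are not given: they have to be found in the camera images.
- tester: Cap tester, a grey steel box fixed to the bench, 190 mm deep, 130 wide, 92 high; a read-out stands 22 mm higher on the roof from 120 mm behind the front on. Origin: on the bench under the middle of its front face. x points into the tester (the way the tray is pushed home), y to its left seen from the robot, z up. No part of it bears more than 35 N.
- release_top (a point): Centre of the top of the round steel release button (32 mm wide, black collar) on the tester's roof, 42 mm behind the front face, 25 mm left of the middle, 107 mm above the bench. It goes straight down 7 mm to a hard stop. While the tray is latched the catch rubs: pressing takes 8 to 12 N until the tray is freed after 2 to 5 mm, then 4 to 6 N. It comes up again by itself.
- release (a joint): How far the release button is pressed: 0 = up, 0.007 m = fully down.
- tray (a joint): How far the tray is out: about 0 = latched, 0.085 m = fully out. A damped spring pushes it out (13 N at home, 3 N out). Pushed home, the latch adds up to 7 N over the last 20 mm and clicks at about 0; 3 mm farther is a hard stop. Let go, it settles back on the latch. So it takes 18 to 20 N: a tray only moved to 0 springs out again if the arm yields. Latching depth varies by 1.2 mm.
- tray_front (a point): Point to push on: on the outer face of the tray's aluminium front plate (100 mm wide, 8 mm thick, from 14 to 78 mm above the bench), midway across and 58 mm above the bench; it moves with the tray. Its axes are parallel to the tester's. With the tray latched the plate's outer face stands 30 mm in front of the tester's front face.
- nest (a point): Centre of the nest's floor in the tray, 20 mm above the bench, 54 mm behind the front plate's outer face; moves with the tray, axes as the tester's. The nest is 45 mm square, square to the tester, between four white L-shaped corner locators 8 mm high and 10 mm long; the gaps between them admit fingers, best on the two y sides (26 mm are left from cap to front plate).
- cap_mid (a point): Middle of the square black plastic cap, 25 mm above its underside; z is up when it stands, x and y are square to its sides. 40 x 40 mm, 50 mm tall (lower 36 mm full width, then a step to 34 mm), about 60 g. It stands on the grey mat (3 mm thick) at one of three places about 85 mm apart in a row.
- round_mid (a point): Middle of the round black cap (40 mm across, 50 mm tall), 25 mm above its underside, standing on the same mat. To be left where it stands.
- flange_mid (a point): Middle of the flanged black cap (46 mm foot, 26 mm neck, 34 mm tall), 17 mm above its underside, standing on the same mat. To be left where it stands.

How it is judged:
By the outcome, as a careful person would: the job done as asked, in the order asked, and still so for the second after the job is handed in, with the robot touching nothing.
It also fails if it takes over 66 s, if anything falls off the work surface, if the arm or the gripper's body presses on something with over 40 N, if the wrist force passes 120 N, or if a joint passes its speed limit or range.

## Working session

There is one attempt and no reset: what is moved stays moved. The work goes in short steps, each a Python script; the robot and the scene stay as the last script left them, time stands still between calls to the robot, and variables do not carry over. Pictures are saved under pics/ and viewed, at most 10 in all, crops included, and the job is handed in when it is done.

```bash
mkdir -p pics; ls
python3 - <<'E'
from bench import manip
import cv2,numpy as np
ims=[]
for c in ["scene","top"]:
    p,d=manip.grab_frame(c); cv2.imwrite(f"pics/{c}0.png",p[:,:,::-1]); np.savez(f"{c}0.npz",d=d,p=p,**manip.get_calibration(c))
    for n in ["tester","release_top","tray_front","cap_mid","round_mid","flange_mid","nest"]:
        print(c,n,[(np.round(r["at"],4).tolist(),round(r["confidence"],2)) for r in manip.look_for(c,n)[:3]])
print(manip.current_time(),manip.current_tcp_rot(),manip.current_force())
E
```

```text
pics
scene tester [([0.7564, 0.1082, 0.0914], 0.96)]
scene release_top [([0.6731, 0.1054, 0.1083], 0.62)]
scene tray_front [([0.6088, 0.0755, 0.0705], 0.55)]
scene cap_mid [([0.4959, -0.167, 0.0368], 0.61)]
scene round_mid [([0.4895, -0.3316, 0.0336], 0.52)]
scene flange_mid [([0.4822, -0.2514, 0.0114], 0.7)]
scene nest [([0.6118, 0.0721, 0.0693], 0.63), ([0.7552, 0.1058, 0.0903], 0.25)]
top tester [([0.7121, 0.0736, 0.0923], 0.85), ([0.4701, -0.2522, 0.0152], 0.39)]
top release_top [([0.6705, 0.1001, 0.1056], 0.63)]
top tray_front [([0.6213, 0.0715, 0.0244], 0.92)]
top cap_mid [([0.4847, -0.1768, 0.0496], 0.92)]
top round_mid [([0.485, -0.3373, 0.0516], 0.65)]
top flange_mid [([0.4713, -0.2517, 0.0164], 0.7)]
top nest [([0.6201, 0.0667, 0.0241], 0.8)]
0.8 [[ 9.68460851e-01  2.49165766e-01  1.90952439e-05]
 [ 2.49165765e-01 -9.68460851e-01  4.26823144e-05]
 [ 2.91279677e-05 -3.65782695e-05 -9.99999999e-01]] [ 1.02136134  0.15073858 -0.20812779]
```

View pics/top0.png

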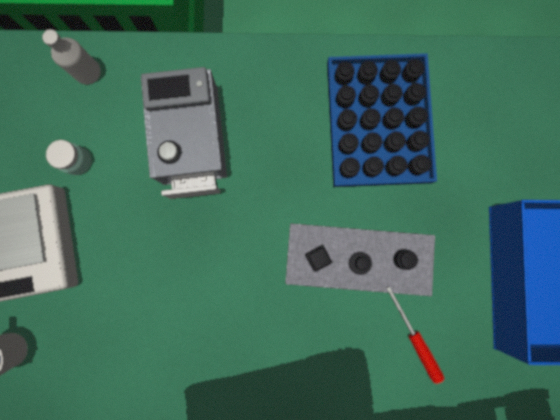

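View pics/scene0.png

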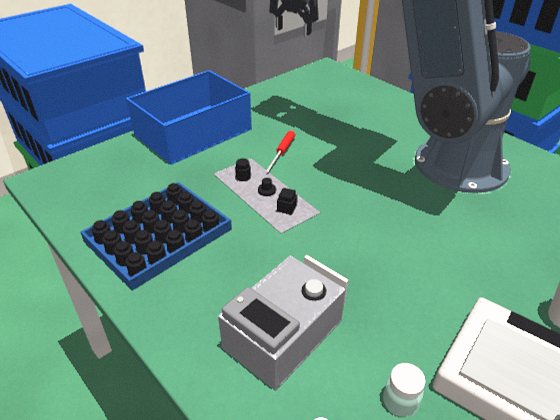

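Run:
```python
import numpy as np,cv2
def cloud(n):
    z=np.load(n); d=z["d"].astype(float); K=z["camera_matrix"]
    v,u=np.mgrid[:420,:560]; 
    P=np.stack([(u-K[0,2])/K[0,0]*d,(v-K[1,2])/K[1,1]*d,d],-1)
    W=(P-z["t"])@z["R"]; W[d==0]=np.nan; return W
for n in ["top0.npz","scene0.npz"]:
    W=cloud(n).reshape(-1,3)
    x,y,h=W.T
    def rect(lbl,m):
        m=m.copy(); p=W[m][:,:2]*1000
        if len(p)<20: print(lbl,len(p));return
        print(n,lbl,len(p),cv2.minAreaRect(p.astype(np.float32)),np.median(W[m][:,2]))
    near=lambda cx,cy,r:(np.hypot(x-cx,y-cy)<r)
    rect("roof",near(.73,.09,.2)&(abs(h-.092)<.004))
    rect("readout",near(.75,.09,.2)&(abs(h-.114)<.004))
    rect("button",near(.672,.102,.04)&(abs(h-.107)<.004))
    rect("plate",near(.61,.072,.07)&(abs(h-.078)<.004))
    rect("captop",near(.487,-.172,.04)&(abs(h-.053)<.004))
    rect("capfoot",near(.487,-.172,.04)&(abs(h-.039)<.004))
    rect("round",near(.485,-.337,.04)&(h>.045))
    rect("flange",near(.472,-.252,.04)&(h>.025))
```

```text
top0.npz roof 4565 ((728.6846313476562, 84.0792465209961), (190.29090881347656, 130.5080108642578), 7.4505085945129395) 0.09210711699252301
top0.npz readout 2236 ((743.815673828125, 85.78921508789062), (153.25845336914062, 118.1988754272461), 7.69325590133667) 0.11458139406594156
top0.npz button 240 ((673.107177734375, 101.958251953125), (29.306785583496094, 30.0915584564209), 8.98920726776123) 0.10692580159840398
top0.npz plate 250 ((619.4241943359375, 68.71890258789062), (33.02129364013672, 119.68862915039062), 6.9098405838012695) 0.07790898788567965
top0.npz captop 310 ((483.8596496582031, -174.76416015625), (33.24851608276367, 33.54890441894531), 27.55994987487793) 0.0523914354923517
top0.npz capfoot 105 ((483.7958984375, -174.71072387695312), (39.926368713378906, 39.74045944213867), 29.3043155670166) 0.03806175946321209
top0.npz round 264 ((482.5173645019531, -342.7969970703125), (31.753503799438477, 33.05552291870117), 0.6031796336174011) 0.05260260883658806
top0.npz flange 148 ((474.7492980957031, -257.7538757324219), (23.862016677856445, 23.806522369384766), 47.13830947875976
[... 469 characters left out ...]
236 ((607.7672729492188, 80.56996154785156), (120.51825714111328, 36.131900787353516), 81.48043060302734) 0.0775139238167836
scene0.npz captop 140 ((482.676025390625, -173.8729248046875), (38.8856315612793, 33.403709411621094), 26.83255958557129) 0.05291377542896893
scene0.npz capfoot 83 ((487.6909484863281, -164.3538818359375), (29.868003845214844, 51.999534606933594), 63.354915618896484) 0.03860286068305572
scene0.npz round 109 ((482.4117431640625, -340.7028503417969), (32.05308151245117, 32.508392333984375), 81.34712219238281) 0.05282714948186856
scene0.npz flange 88 ((474.92669677734375, -257.4889221191406), (26.972867965698242, 22.359716415405273), 49.07887268066406) 0.03610875238575682
```

Top picture: the tester is at about (183,125) px with its button at (168,152) and tray plate at (190,190). On the mat, the square cap is at (318,258), the flanged one at (360,263) and the round one at (405,260). The scene picture agrees, and so do the networks. The depth fit gives a tester yaw of 7.45° and a front at (0.634, 0.072). The square cap is at (0.484, -0.175), yaw about 28°. Next I press the button.

```bash
cat > h.py <<'E'
from bench import manip
import numpy as np
A=np.deg2rad(7.46); ux=np.array([np.cos(A),np.sin(A),0]); uy=np.array([-np.sin(A),np.cos(A),0]); uz=np.array([0,0,1.])
F=np.array([.7283,.0842,0])-.095*ux
def T(x,y,z): return F+x*ux+y*uy+z*uz
def down(deg):                       # tool y at this world yaw, pointing down
    a=np.deg2rad(deg); y=np.array([np.cos(a),np.sin(a),0]); z=-uz
    return np.column_stack([np.cross(y,z),y,z])
def best(p,deg):                     # the half turn with the smaller wrist motion
    q0=manip.current_qpos(); c=[]
    for d in (deg,deg+180):
        q=manip.inverse_kinematics(p,down(d))
        if q is not None: c.append((abs(np.array(q)-q0).max(),d))
    return down(min(c)[1])
E
python3 - <<'E'
from h import *
manip.set_gripper(0.0,40)
p=T(.042,.025,.130); R=best(p,97.46)
manip.move_ptp(p,R); print("t",manip.current_time())
manip.move_l(T(.042,.025,.111),max_speed=.05); manip.dwell(.2)
f0=np.array(manip.current_force()); t=manip.current_time(); print("t",t,f0)
z=.111; 
while z>.0985:
    z-=.0007; manip.move_l(T(.042,.025,z),max_speed=.02)
    f=(np.array(manip.current_force())-f0)[2]; e=manip.current_ee_pos()[2]
    print(round(z,4),round(e,4),round(f,1),round(manip.current_time()-t,2))
    if f>18: break
E
```

```text
t 4.4917
t 5.225 [0.51396268 0.70985298 0.41485534]
0.1103 0.1104 -0.6 0.25
0.1096 0.1095 -0.3 0.5
0.1089 0.1088 -0.2 0.75
0.1082 0.1081 -0.6 1.0
0.1075 0.1075 -0.1 1.25
0.1068 0.1068 -0.8 1.5
0.1061 0.1061 -0.1 1.75
0.1054 0.1053 0.2 2.0
0.1047 0.1046 0.8 2.25
0.104 0.1039 1.0 2.5
0.1033 0.1033 -0.8 2.75
0.1026 0.1026 -0.1 3.0
0.1019 0.1019 -1.0 3.25
0.1012 0.1012 -1.1 3.5
0.1005 0.1004 -0.3 3.75
0.0998 0.0998 -0.4 4.0
0.0991 0.099 -1.0 4.25
0.0984 0.0984 0.1 4.5
```

Run:
```python
from h import *
import cv2
print(manip.current_grip_width(),manip.current_ee_pos(),T(.042,.025,0))
a=manip.grab_frame("scene")[0]; w=manip.grab_frame("wrist")[0]
c=cv2.resize(a[150:360,180:460],(560,420))
cv2.imwrite("pics/p1.png",cv2.resize(np.hstack([c,w]),(800,300))[:,:,::-1])
```

```text
-0.004221592769181884 [0.67248616 0.10213456 0.09836423] [0.67250276 0.10210719 0.        ]
```

View pics/p1.png

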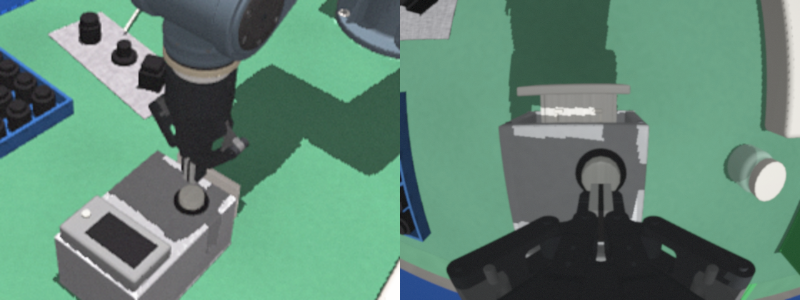

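The fingertips at about (190,180) in the left half seem to stand beside or behind the button at (190,197), and no force is felt. I'll check this with depth.

Run:
```python
from h import *
import cv2
for n in ("scene","top"):
    p,d=manip.grab_frame(n); c=manip.get_calibration(n); K=c["camera_matrix"]; d=d.astype(float)
    v,u=np.mgrid[:420,:560]; P=np.stack([(u-K[0,2])/K[0,0]*d,(v-K[1,2])/K[1,1]*d,d],-1)
    W=((P-c["t"])@c["R"]); L=W-F; L=np.stack([L@ux,L@uy,L[...,2]],-1)*1000
    m=(abs(L[...,0]-42)<35)&(abs(L[...,1]-25)<30)&(L[...,2]>96)&(L[...,2]<170)&(d>0)
    Q=L[m]
    for lo in range(96,170,4):
        q=Q[(Q[:,2]>=lo)&(Q[:,2]<lo+4)]
        if len(q): print(n,lo,len(q),np.round(q.min(0)),np.round(q.max(0)),np.round(np.median(q,0),1))
```

```text
scene 96 68 [24.  4. 96.] [ 65.  47. 100.] [51.  36.1 96.8]
scene 100 28 [ 31.  12. 100.] [ 58.  41. 104.] [ 53.7  32.6 102.7]
scene 104 161 [ 26.   9. 104.] [ 58.  40. 108.] [ 42.7  25.4 106.7]
scene 108 40 [ 30.  12. 108.] [ 54.  38. 110.] [ 43.9  25.2 108.4]
scene 132 2 [ 46.  31. 135.] [ 49.  31. 135.] [ 47.6  30.8 135.1]
scene 136 7 [ 47.  19. 137.] [ 52.  31. 139.] [ 51.1  26.3 138.8]
scene 140 19 [ 34.  12. 140.] [ 54.  36. 144.] [ 49.6  30.7 142.5]
scene 144 28 [ 34.  11. 144.] [ 53.  38. 148.] [ 49.3  29.3 145.9]
scene 148 24 [ 34.  12. 148.] [ 53.  39. 152.] [ 49.1  29.4 150. ]
scene 152 31 [ 33.  12. 152.] [ 54.  39. 156.] [ 48.6  31.7 154.1]
scene 156 27 [ 37.  12. 156.] [ 53.  39. 160.] [ 48.6  31.5 158.3]
scene 160 28 [ 40.  11. 160.] [ 54.  39. 164.] [ 49.7  30.4 161.7]
scene 164 30 [ 41.  11. 164.] [ 54.  39. 168.] [ 49.   30.  166.3]
scene 168 6 [ 47.  22. 168.] [ 52.  39. 170.] [ 51.5  30.1 169.5]
top 96 36 [ 8.  4. 96.] [ 52.  36. 100.] [31.1 13.1 96.9]
top 100 17 [ 27.   9. 100.] [ 47.  37. 104.] [ 31.6  17.4 101.5]
top 104 108 [ 28.   9. 104.] [ 49.  35. 108.] [ 37.5  19.7 106.8]
top 108 21 [ 28.  14. 108.] [ 48.  35. 110.] [ 35.3  22.6 108.6]
top 136 4 [ 33.  19. 137.] [ 37.  20. 140.] [ 33.8  18.8 137.5]
top 140 2 [ 31.  19. 140.] [ 35.  25. 144.] [ 33.1  21.9 142.1]
top 144 4 [ 31.  14. 146.] [ 35.  23. 148.] [ 32.   19.1 146.9]
top 148 8 [ 32.  12. 148.] [ 36.  19. 152.] [ 35.3  16.7 149.8]
top 152 6 [ 31.  11. 152.] [ 37.  22. 156.] [ 35.4  16.7 153.8]
top 156 7 [ 32.  11. 156.] [ 38.  20. 160.] [ 35.7  14.7 158.4]
top 160 1 [ 38.  12. 163.] [ 38.  12. 163.] [ 38.2  11.9 162.8]
top 164 3 [ 32.  12. 165.] [ 36.  19. 166.] [ 35.8  13.  164.8]
```

Run:
```python
from h import *
f0=np.array(manip.current_force()); t=manip.current_time(); print("t",t,f0)
z=manip.current_ee_pos()[2]; st=.002; zc=None
while z>.045:
    z-=st; manip.move_l(T(.042,.025,z),max_speed=.02)
    f=(np.array(manip.current_force())-f0)[2]; e=manip.current_ee_pos()[2]
    print(round(z,4),round(e,4),round(f,1),round(manip.current_time()-t,2))
    if f>2 and zc is None: zc=z; st=.0007
    if f>16 or (zc and zc-z>.0058): break
manip.grab_frame("top"); print(manip.look_for("top","tray_front")[:2],manip.current_force())
```

```text
t 9.925 [0.17914026 0.8536635  0.70391801]
0.0964 0.0962 -0.8 0.25
0.0944 0.0942 -1.0 0.5
0.0924 0.0922 -0.6 0.75
0.0904 0.0902 0.1 1.0
0.0884 0.0882 -1.7 1.25
0.0864 0.0862 -0.5 1.5
0.0844 0.0842 -0.2 1.75
0.0824 0.0823 -1.1 2.0
0.0804 0.0802 -1.1 2.25
0.0784 0.0782 0.0 2.5
0.0764 0.0762 -0.2 2.75
0.0744 0.0742 -0.3 3.0
0.0724 0.0722 -0.7 3.25
0.0704 0.0711 5.1 3.5
0.0697 0.0707 8.0 3.75
0.069 0.0699 6.0 4.0
0.0683 0.0695 8.3 4.25
0.0676 0.068 2.6 4.5
0.0669 0.0671 3.6 4.75
0.0662 0.0664 3.6 5.0
0.0655 0.0656 4.1 5.25
0.0648 0.0649 3.5 5.5
0.0641 0.0642 5.1 5.75
[{'at': [0.5747, 0.0666, 0.0161], 'confidence': 0.6}] [3.33168307 0.91480437 5.45311343]
```

The button gave way at 8 N and the tray is freed. Contact came at TCP z 0.0715 instead of 0.107, so the real fingertips are about 35 mm short of the reported TCP. I'll allow for that, check the tray, and approach the cap by feel.

```bash
cat >> h.py <<'E'
ZO=.0355                              # real tip (shut) above reported TCP
def local(n):
    p,d=manip.grab_frame(n); c=manip.get_calibration(n); K=c["camera_matrix"]; d=d.astype(float)
    v,u=np.mgrid[:420,:560]; P=np.stack([(u-K[0,2])/K[0,0]*d,(v-K[1,2])/K[1,1]*d,d],-1)
    W=(P-c["t"])@c["R"]; W[d==0]=np.nan; L=W-F
    return p,W,np.stack([L@ux,L@uy,L[...,2]],-1)
E
python3 - <<'E'
from h import *
import cv2
manip.move_l(T(.042,.025,.10),max_speed=.1)
C=np.array([.4838,-.1747,0]); p=C+[0,0,.075]; R=best(p,118.3)
manip.move_ptp(p,R); manip.set_gripper(.75,40); print(manip.current_time(),manip.current_qpos())
p,W,L=local("top"); m=(abs(L[...,2]-.078)<.004)&(abs(L[...,1])<.06)&(L[...,0]<-.01)&(L[...,0]>-.15)
print("plate",m.sum(),np.nanpercentile(L[m],[3,50,97],axis=0))
q,W,L=local("scene")
d=W-C; yy=R[:,1]; a=d@yy; b=d@R[:,0]
for lo in np.arange(.06,.16,.006):
    m=(abs(a)<.07)&(abs(b)<.03)&(W[...,2]>=lo)&(W[...,2]<lo+.006)
    if m.sum(): print(round(lo,3),m.sum(),np.round([a[m].min(),a[m].max(),b[m].min(),b[m].max()],3))
w=manip.grab_frame("wrist")[0]
cv2.imwrite("pics/p2.png",cv2.resize(np.hstack([cv2.resize(q[100:310,180:460],(560,420)),w]),(800,300))[:,:,::-1])
E
```

```text
18.175 [-4.37037176e-01  4.50667583e-01  1.84726535e+00 -8.76237109e-06
  8.43583859e-01 -2.50172501e+00]
plate 246 [[-1.14025246e-01 -4.70533198e-02  7.55588983e-02]
 [-1.10264572e-01  3.82439103e-05  7.77685683e-02]
 [-1.06353460e-01  4.73595024e-02  8.02528014e-02]]
0.114 3 [-0.033  0.039 -0.008  0.013]
0.12 20 [-0.043  0.042 -0.011  0.006]
0.126 31 [-0.045  0.046 -0.014  0.009]
0.132 41 [-0.045  0.047 -0.015  0.011]
0.138 38 [-0.045  0.046 -0.012  0.01 ]
0.144 35 [-0.044  0.046 -0.012  0.01 ]
0.15 41 [-0.045  0.046 -0.013  0.013]
0.156 30 [-0.051  0.048 -0.013  0.008]
```

View pics/p2.png

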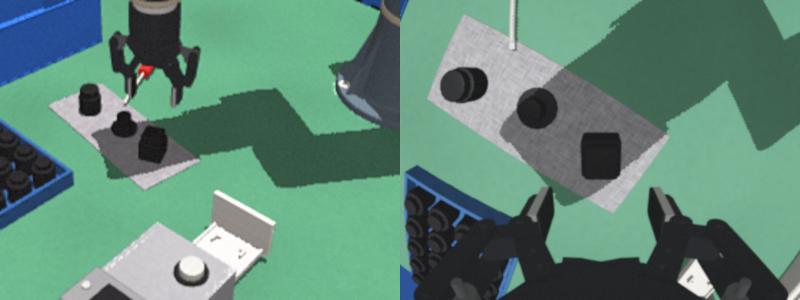

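The tray is fully out (plate's outer face at -114 mm) and the jaws are square over the cap. The tips stand 42 mm above the reported TCP, as expected with the jaws open. I'll descend with a guard and grasp.

Run:
```python
from h import *
import cv2
C=np.array([.4838,-.1747,0])
manip.move_l(C+[0,0,.01],max_speed=.1); f0=np.array(manip.current_force())
for z in np.arange(.004,-.0266,-.006):
    manip.move_l(C+[0,0,z],max_speed=.04); f=np.array(manip.current_force())-f0
    if np.linalg.norm(f)>4: print("touch",z,f); break
print(manip.current_ee_pos(),f)
manip.set_gripper(0.0,35)
print("grip",manip.current_grip_width(),manip.current_grip_force(),manip.current_time())
q,W,L=local("scene")
manip.move_l(C+[0,0,.06],max_speed=.1); print("grip",manip.current_grip_width(),manip.current_grip_force(),manip.current_time())
q2,W,L=local("scene"); 
cv2.imwrite("pics/p3.png",cv2.resize(np.hstack([cv2.resize(x[130:270,240:380],(400,400)) for x in (q,q2)]),(800,400))[:,:,::-1])
d=W-C; R=manip.current_tcp_rot(); a=d@R[:,1]; b=d@R[:,0]
for lo in np.arange(.055,.15,.006):
    m=(abs(a)<.07)&(abs(b)<.04)&(W[...,2]>=lo)&(W[...,2]<lo+.006)
    if m.sum(): print(round(lo,3),m.sum(),np.round([a[m].min(),a[m].max(),b[m].min(),b[m].max()],3))
```

```text
[ 0.48360529 -0.17461927 -0.02628443] [0.35254865 0.1670886  0.1696614 ]
grip 0.459782117926809 35.581435561180115 21.2583
grip 0.46263033403200393 35.43585777282715 22.3167
0.085 4 [-0.015  0.011 -0.017 -0.016]
0.091 37 [-0.018  0.021 -0.02  -0.007]
0.097 46 [-0.025  0.028 -0.021 -0.002]
0.103 60 [-0.032  0.033 -0.021  0.01 ]
0.109 55 [-0.031  0.034 -0.021  0.006]
0.115 73 [-0.032  0.034 -0.022  0.009]
0.121 87 [-0.031  0.035 -0.02   0.007]
0.127 66 [-0.03   0.035 -0.017  0.012]
0.133 125 [-0.03   0.036 -0.017  0.021]
0.139 87 [-0.048  0.045 -0.015  0.015]
0.145 85 [-0.051  0.052 -0.015  0.015]
```

View pics/p3.png

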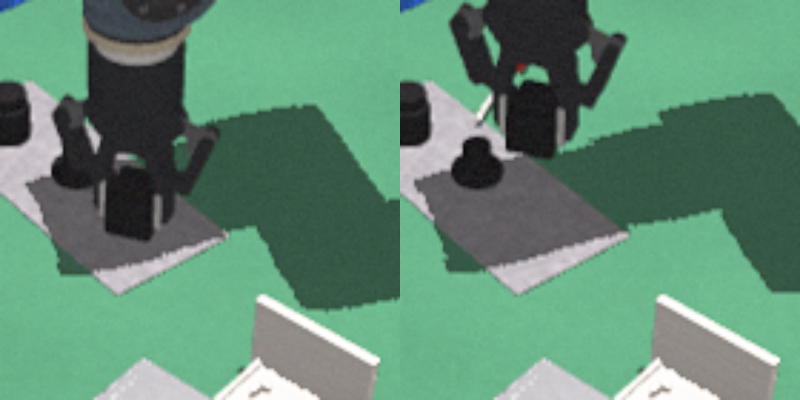

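The cap is held squarely and upright, with its underside 29 mm above the reported TCP. Next I measure the nest from the top view and go over it.

Run:
```python
from h import *
import cv2
for n in ("top","scene"):
    p,W,L=local(n)
    m=(abs(L[...,0]+.061)<.04)&(abs(L[...,1])<.04)&(abs(L[...,2]-.028)<.003)
    print(n,m.sum(),np.nanpercentile(L[m],[2,50,98],axis=0).round(4)[:,:2].tolist())
    m=(L[...,2]>.04)&(L[...,2]<.07)&(abs(L[...,1])<.045)&(L[...,0]<-.08)&(L[...,0]>-.13)
    if m.sum(): print(n,"inner",m.sum(),np.nanmedian(L[m],axis=0))
N=(-.061,0)
manip.move_l(manip.current_ee_pos()+np.array([0,0,.025]),max_speed=.1)
p=T(*N,.08); R=best(p,97.46); manip.move_ptp(p,R)
manip.move_l(T(*N,.03),max_speed=.08); manip.dwell(.1)
print(manip.current_time(),manip.current_grip_width(),manip.current_ee_pos()-T(*N,.03))
q,W,L=local("scene"); w=manip.grab_frame("wrist")[0]
cv2.imwrite("pics/p4.png",np.hstack([cv2.resize(q[170:310,270:410],(400,400)),cv2.resize(w,(400,400))])[:,:,::-1])
for n in ("scene","top"):
  p,W,L=local(n)
  for lo in np.arange(.06,.112,.007):
    m=(abs(L[...,0]+.061)<.03)&(abs(L[...,1])<.05)&(L[...,2]>=lo)&(L[...,2]<lo+.007)&(W[...,0]>0)
    if m.sum(): print(n,round(lo,3),m.sum(),np.nanpercentile(L[m],[3,97],axis=0).round(3)[:,:2].tolist())
```

```text
top 111 [[-0.0903, -0.0393], [-0.0607, -0.0169], [-0.0292, 0.0397]]
top inner 41 [-0.11406242 -0.00502005  0.05678442]
scene 58 [[-0.0965, -0.0395], [-0.0817, -0.0168], [-0.051, 0.0399]]
scene inner 417 [-0.10762974  0.00095479  0.05527037]
24.7333 0.4677039980852849 [3.86006070e-04 5.44279139e-05 5.29680242e-04]
scene 0.06 40 [[-0.053, -0.015], [-0.042, 0.02]]
scene 0.067 54 [[-0.053, -0.019], [-0.041, 0.025]]
scene 0.074 76 [[-0.064, -0.029], [-0.042, 0.032]]
scene 0.081 82 [[-0.065, -0.032], [-0.041, 0.033]]
scene 0.088 114 [[-0.062, -0.03], [-0.042, 0.033]]
scene 0.095 101 [[-0.062, -0.029], [-0.043, 0.033]]
scene 0.102 140 [[-0.073, -0.023], [-0.045, 0.03]]
scene 0.109 156 [[-0.073, -0.039], [-0.047, 0.035]]
top 0.06 1 [[-0.08, -0.019], [-0.08, -0.019]]
top 0.081 2 [[-0.071, -0.033], [-0.065, -0.027]]
top 0.088 3 [[-0.067, -0.033], [-0.067, -0.03]]
top 0.095 1 [[-0.066, -0.033], [-0.066, -0.033]]
top 0.102 1 [[-0.067, -0.033], [-0.067, -0.033]]
top 0.109 1 [[-0.071, -0.033], [-0.071, -0.033]]
```

View pics/p4.png

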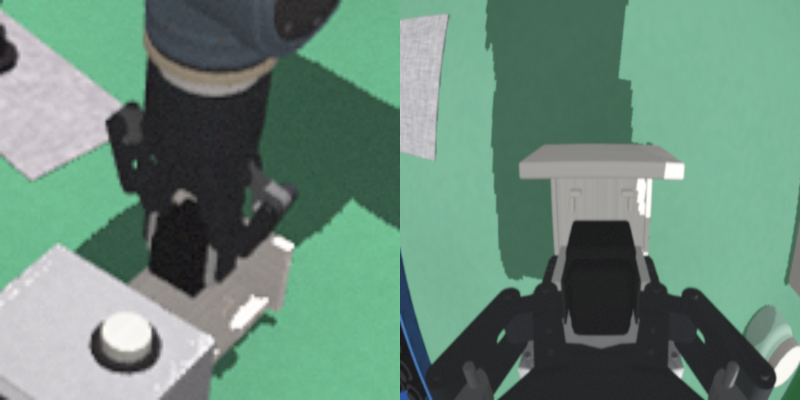

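The cap is over the tray with the gripper square to it: in the wrist view the cap is at (600,275) between the tray's sides and behind the plate. I'll check its face position, then lower it with a guard.

Run:
```python
from h import *
p,W,L=local("scene")
m=(abs(L[...,1])<.014)&(L[...,2]>.064)&(L[...,2]<.092)&(L[...,0]>-.09)&(L[...,0]<0)
fx=np.median(L[m][:,0]); print("face",m.sum(),fx,np.percentile(L[m][:,0],[10,25,75,90]))
if abs(fx+.041)>.0035: raise SystemExit
N=(-.0613-(fx+.041)*.6,0); print(N)
manip.move_l(T(*N,.02),max_speed=.05)
manip.move_l(T(*N,.002),max_speed=.05); manip.dwell(.1); f0=np.array(manip.current_force())
for z in np.arange(0,-.0131,-.0015):
    manip.move_l(T(*N,z),max_speed=.02); f=np.array(manip.current_force())-f0
    print(round(z,4),f.round(1),manip.current_ee_pos()[2].round(4))
    if np.linalg.norm(f)>3.5: break
print(manip.current_time(),manip.current_grip_width())
```

```text
face 136 -0.043141595157565396 [-0.04443421 -0.04353595 -0.04235326 -0.04147239]
(np.float64(-0.060015042905460766), 0)
0.0 [ 0.4  0.  -0.7] -0.0
-0.0015 [ 0.4  0.5 -0.4] -0.0016
-0.003 [-0.7  0.8 -1. ] -0.0031
-0.0045 [-0.   0.8 -0.4] -0.0046
-0.006 [-0.3  0.2 -0.8] -0.0061
-0.0075 [ 0.4  1.5 -0.8] -0.0076
-0.009 [0.7 0.8 2.2] -0.0088
-0.0105 [-3.   2.4 17.3] -0.0089
27.9417 0.4644494572467552
```

The cap reached the floor at exactly the expected depth. I'll ease off, release, lift and check.

Run:
```python
from h import *
import cv2
N=(-.0600,0)
manip.move_l(T(*N,-.0092),max_speed=.02); print(manip.current_force())
manip.set_gripper(.68,30); print(manip.current_force())
manip.move_l(T(*N,.085),max_speed=.09)
# clear off to the front of the plate
manip.move_l(T(-.19,0,.085),max_speed=.15); manip.set_gripper(0,40)
print(manip.current_time())
for n in("top","scene"):
    p,W,L=local(n)
    for nm,lo,hi in(("top",.066,.073),("step",.05,.059),("side",.03,.05)):
        m=(abs(L[...,0]+.061)<.032)&(abs(L[...,1])<.032)&(L[...,2]>lo)&(L[...,2]<hi)
        if m.sum()>10: print(n,nm,m.sum(),cv2.minAreaRect((L[m][:,:2]*1000).astype(np.float32)),np.median(L[m][:,2]))
    if n=="scene": q=p
w=manip.grab_frame("wrist")[0]
cv2.imwrite("pics/p5.png",np.hstack([cv2.resize(q[170:310,270:410],(400,400)),cv2.resize(w,(400,400))])[:,:,::-1])
```

```text
[-1.43357998  1.00957766  8.17807938]
[ 0.26687861 -0.84109101  0.04000929]
31.3167
top top 320 ((-60.30262756347656, -0.13967132568359375), (33.73912048339844, 34.06597900390625), 0.45097804069519043) 0.06963460535223219
top step 111 ((-60.308170318603516, 0.21487808227539062), (40.05048370361328, 40.404178619384766), 0.2181968092918396) 0.054797147476497166
top side 57 ((-58.48305130004883, 3.1099987030029297), (47.025753021240234, 50.14244079589844), 4.473437786102295) 0.03884138956977937
scene top 229 ((-60.424705505371094, 0.4052295684814453), (34.18735885620117, 33.83601760864258), 0.11795956641435623) 0.06982158720497914
scene step 136 ((-54.023521423339844, 8.427188873291016), (29.565845489501953, 52.284542083740234), 48.06386184692383) 0.055172604986955684
scene side 138 ((-51.17457580566406, 9.623956680297852), (28.626148223876953, 53.51852035522461), 43.742149353027344) 0.04215831235922829
```

View pics/p5.png

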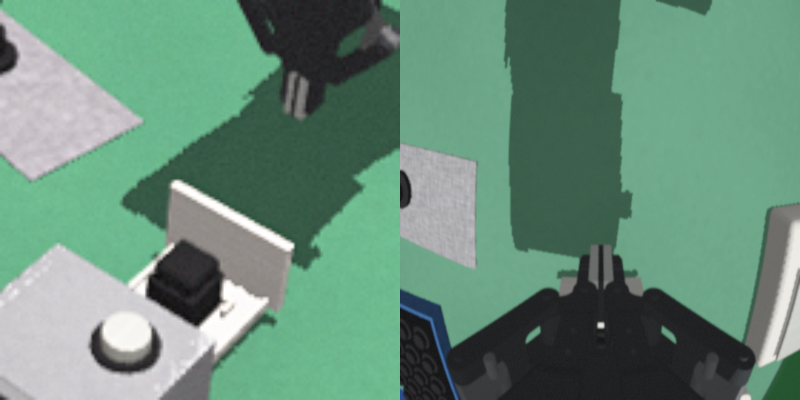

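The cap stands upright and square in the nest: its top is at 70 mm and its centre at (-60.3, 0) in tester axes. Now I push the tray home, feeling for the click.

Run:
```python
from h import *
Z=.0135
manip.move_l(T(-.19,0,Z),max_speed=.12); manip.move_l(T(-.136,0,Z),max_speed=.1); manip.dwell(.15)
f0=np.array(manip.current_force()); x=-.136; xc=None; log=[]
while x<-.025:
    st=.003 if xc is None else (.010 if x<xc+.052 else .004 if x<xc+.066 else .002 if x<xc+.078 else .0008)
    x+=st; manip.move_l(T(x,0,Z),max_speed=.04)
    f=-(np.array(manip.current_force())-f0)@ux; e=(np.array(manip.current_ee_pos())-F)@ux
    log.append((round(x*1e3,1),round(e*1e3,1),round(f,1)))
    if xc is None and f>1.8: xc=e
    if f>27 or (xc is None and x>-.11): break
print(log,manip.current_time(),xc)
```

```text
[(-133.0, np.float64(-132.9), np.float64(0.4)), (-130.0, np.float64(-129.8), np.float64(0.9)), (-127.0, np.float64(-126.8), np.float64(0.7)), (-124.0, np.float64(-124.4), np.float64(2.1)), (-114.0, np.float64(-114.4), np.float64(3.6)), (-104.0, np.float64(-104.5), np.float64(5.4)), (-94.0, np.float64(-94.7), np.float64(6.8)), (-84.0, np.float64(-84.9), np.float64(7.7)), (-74.0, np.float64(-75.1), np.float64(9.8)), (-64.0, np.float64(-65.3), np.float64(10.6)), (-60.0, np.float64(-61.5), np.float64(11.0)), (-56.0, np.float64(-58.0), np.float64(12.8)), (-54.0, np.float64(-56.2), np.float64(13.7)), (-52.0, np.float64(-54.3), np.float64(14.0)), (-50.0, np.float64(-52.6), np.float64(16.4)), (-48.0, np.float64(-50.7), np.float64(17.1)), (-46.0, np.float64(-48.7), np.float64(16.5)), (-45.2, np.float64(-47.8), np.float64(16.6)), (-44.4, np.float64(-46.9), np.float64(16.6)), (-43.6, np.float64(-45.6), np.float64(12.7)), (-42.8, np.float64(-45.0), np.float64(13.7)), (-42.0, np.float64(-44.3), np.float64(13.7)), (-41.2, np.float64(-43.3), np.float64(13.0)), (-40.4, np.float64(-42.4), np.float64(12.1)), (-39.6, np.float64(-41.2), np.float64(11.0)), (-38.8, np.float64(-40.8), np.float64(13.9)), (-38.0, np.float64(-40.1), np.float64(13.3)), (-37.2, np.float64(-39.3), np.float64(12.9)), (-36.4, np.float64(-38.5), np.float64(13.9)), (-35.6, np.float64(-37.8), np.float64(14.0)), (-34.8, np.float64(-37.7), np.float64(18.8)), (-34.0, np.float64(-37.7), np.float64(22.0)), (-33.2, np.float64(-37.7), np.float64(27.4))] 42.2083 -0.12437312865784014
```

The latch hump was passed and the hard stop felt at 27 N. I'll back off slowly and check that the tray stays.

Run:
```python
from h import *
import cv2
Z=.0135
manip.move_l(T(-.046,0,Z),max_speed=.02); manip.move_l(T(-.10,0,Z),max_speed=.08)
manip.move_l(T(-.19,0,.10),max_speed=.15); manip.dwell(1)
p,W,L=local("top"); m=(abs(L[...,2]-.078)<.004)&(abs(L[...,1])<.05)&(L[...,0]<-.012)&(L[...,0]>-.15)
print("plate",m.sum(),np.nanpercentile(L[m],[3,50,97],axis=0)[:,0],manip.current_time(),manip.current_force())
for n in("round_mid","flange_mid"): print(n,manip.look_for("top",n)[:1])
q=manip.grab_frame("scene")[0]
cv2.imwrite("pics/p6.png",cv2.resize(np.hstack([q[100:310,180:460],p[80:290,100:380]]),(800,300))[:,:,::-1])
```

```text
plate 244 [-0.03097944 -0.02724838 -0.02325584] 45.8583 [0.1466562  0.72650743 0.59575483]
round_mid [{'at': [0.4803, -0.337, 0.0529], 'confidence': 0.88}]
flange_mid [{'at': [0.4715, -0.2579, 0.0172], 'confidence': 0.94}]
```

View pics/p6.png

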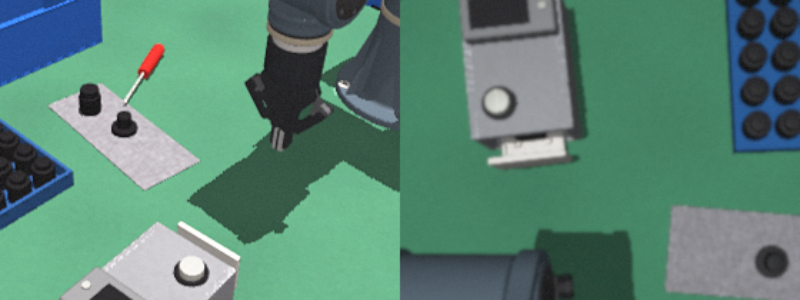

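The tray is shut (plate at (530,152) in the right half, outer face at -31 mm). The round and flanged caps still stand on the mat at (90,100) and (124,123), and the robot touches nothing.

```bash
python3 -c "
from bench import manip
print(manip.sign_off())"
```

```text
the job is handed in; nothing more can be done
None
```

The job is handed in at about 46 s: the square cap stands in the nest, the tray is latched shut (peak push 27 N), and the round and flanged caps were left standing in place.

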